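Let off the ratchet clamp and hang up the parts carrier

TASK

The parts carrier is locked in its dock by the arm of the ratchet clamp: flick the pawl off the ratchet wheel so that it stays off, then ease the drum slowly all the way back by its crank knob. Take the carrier out, hook it over the flat rail on the bare half (the half without the keeper strip), with its stem on the near side of the rail and its hook tip on the guard-bar side, and slide it along the rail to the pointer, leaving it hanging there. The dock cheeks and the guard bar each leave room for the fingers one way only, so set the carrier down upright on the way (the rubber mat is free) and take it again crosswise; never tip it over and leave the other things on the bench alone.

Things in the scene. Friction and masses are not known exactly. Their poses are not given: they have to be found in the camera images.
- clamp: Ratchet clamp, fixed on the bench, place and yaw vary. Steel base plate 170 x 260 x 6 mm; origin on the bench surface, z up. In its frame (mm): drum and ratchet wheel on the vertical axis at (-18, 25); pawl pivot at (-70, 75); carrier dock at (20, -95). The carrier stands in the dock on the base plate, its axes along the clamp's, held down by the clamp arm.
- dock (a point): Centre of the dock floor, 6 mm above the bench, axes as clamp. Two steel cheeks: 36 mm long in x, 8 mm thick, inner faces at y = +-26 mm, tops 141 mm above the bench. They leave 8 mm beside the carrier's grip block, so there it can be gripped only with fingers closing along x; lift straight up. Curbs 8 mm high at x = +-56 mm.
- drum_axis (a point): Point on the drum's axis, 72 mm above the bench. The clamp arm (bar 16 mm wide, 41 to 49 mm above the bench, reaching 120 mm from the axis) points along the clamp's -y, over the carrier's tray, at drum = 1.23 rad; it swings to the clamp's -x side, clear of the tray, as the drum goes home. Wheel 92 mm across, 58 to 66 mm above the bench.
- drum (a joint): Drum angle, rad, counter-clockwise from above positive: 0 = home (hard stop), 1.14 to 1.32 at the start, hard stop 1.34. The engaged pawl stops it at about 1.10. It does not run by itself: friction of 0.2 N m (3 N at the knob) holds it where it is left. Ease it back: never faster than 2.5 rad/s.
- knob (a point): Middle of the crank knob: upright black cylinder 20 mm across, 76 to 116 mm above the bench, this point at 98 mm, at the end of the crank bar (18 mm wide, top 76 mm above the bench), 75 mm from the drum axis. In the clamp's frame the direction from axis to knob is at (drum - 0.445) rad from +x. Moves with the drum; the knob may turn in the fingers.
- pawl (a joint): Pawl angle, rad: 0 = engaged, 0.6 = fully off (hard stop), clockwise from above as it grows. An over-centre spring (0.045 N m at each end, 1 N at the pin) drives it to the nearer end, turning over at 0.3: once past that it stays off.
- pawl_pin (a point): Thumb pin on the pawl's tail: upright steel cylinder 12 mm across, 66 to 100 mm above the bench, this point at 85 mm; 45 mm from the pawl pivot. In the clamp's frame it lies at pivot + (-16, 42) mm engaged and pivot + (11, 44) mm off: push it 27 mm towards the clamp's +x. The pawl bar lies 58 to 66 mm above the bench.
- carrier: Loose hanging parts carrier, about 0.3 kg, 138 mm tall; origin at the centre of its underside. Open tray 100 (x) x 44 (y) x 30 mm, stands by itself. Stem at x = -16 to -10 mm, 20 mm wide, up to a crown plate (z 100 to 108 mm) under the wooden grip block. From the crown a hook tip (x 10 to 14 mm, 24 mm wide) goes down to z = 80 mm.
- carrier_grip (a point): Centre of the carrier's wooden grip block, 36 x 36 x 30 mm (carrier z = 108 to 138 mm). It can be gripped along the carrier's x or y.
- carrier_hook (a point): Middle of the underside of the crown (carrier x = y = 0, z = 100 mm): rests on the rail's top edge. The slot between stem and hook tip is 20 mm wide. To hook on, the carrier moves in its own +x over the rail, raised more than 20 mm, then goes down.
- carrier_toe (a point): End of the toe at the hook tip, turned outward: 5 mm thick, 24 mm wide, ends at carrier x = 28 mm; this point at carrier (28, 0, 82) mm. Hung, it points to the rail's +x side and slides 5 mm under the keeper strip.
- rail: Rail stand, fixed, place and yaw vary; origin on the bench under the rail's middle. Flat bar 12 mm thick (x), 320 mm long (y), 20 mm tall, top edge 140 mm above the bench, end posts at y = +-155 mm. A guard bar runs all along behind it at x = 30 to 38 mm, 150 to 172 mm above the bench: at the rail only fingers closing along y fit on the grip block.
- rail_top (a point): Middle of the rail's top edge, axes as rail. A keeper strip on the half y = 0 to 150 mm (x = 19 to 38 mm, 130 to 135 mm above the bench) lies over a hung carrier's toe, so the carrier can be hooked on only on the bare half (hook middle at y below -15 mm), coming from the rail's -x side with its x along the rail's x; then it slides under the strip.
- pointer: Dark steel arrow plate on top of the guard bar, 16 mm wide, top 177 mm above the bench, pointing at the rail; its place along the rail varies, always on the keeper half. Origin on the bench below the pointed-at place of the rail; axes as rail.
- mark (a point): The point on the rail's top edge that the arrow points at: the middle of the hung carrier's hook belongs here.
- mat: Black rubber mat 110 x 100 x 4 mm on the bench, free for setting the carrier down. Origin under its centre.
- wax: Bystander: block of wax 80 x 45 x 25 mm, origin under its centre.
- driver: Bystander: screwdriver, 170 mm long along its x, 26 mm thick, origin under its middle.
- jar: Bystander: screw-top jar, 52 mm across, 62 mm tall, origin under its centre.
- spray: Bystander: bottle, 54 mm across, 170 mm tall, origin under its centre.
- scrub: Bystander: brush 190 mm long along its x, origin under its middle.
- heelpiece: Bystander: ski-binding heel piece 85 x 55 x 50 mm, origin under its centre.
- cup: Bystander: white cup 76 mm across, 90 mm tall, origin under its centre.
Not all that is in view belongs to the job. Leave any orange or red look-alike of the carrier alone.

How it is judged:
On the way, in this order (a step that is already met when the one before it is completed fails the run):
1. the pawl is off the ratchet wheel (value of joint pawl above 0.45 rad), for 0.2 s.
2. the drum is let back home (value of joint drum below 0.1 rad), for 0.2 s.
3. the carrier is hooked over the bare half of the rail (x of carrier_hook in the frame of rail_top between -0.009 and 0.009 m and z of carrier_hook in the frame of rail_top between -0.006 and 0.006 m and angle between carrier's own z axis and vertical below 0.2 rad and angle between the x axis of carrier and the x axis of rail, either way round below 0.3 rad and x of carrier_toe in the frame of rail_top above 0.01 m and contact force between carrier and rail above 0.3 N and y of carrier_hook in the frame of rail_top below -0.015 m), for 0.1 s.
At the end, for the whole second after the job is handed in: Pawl off (over 0.45 rad), drum home (under 0.10 rad), carrier hanging still (under 0.1 m/s): crown on the rail's top edge within 6 mm in height and 9 mm across, upright within 0.2 rad, toe to the guard-bar side, x along the rail's within 0.3 rad, hook within 10 mm of the mark along the rail (x of carrier_hook in the frame of rail_top between -0.009 and 0.009 m and z of carrier_hook in the frame of rail_top between -0.006 and 0.006 m and angle between carrier's own z axis and vertical below 0.2 rad and angle between the x axis of carrier and the x axis of rail, either way round below 0.3 rad and x of carrier_toe in the frame of rail_top above 0.01 m and contact force between carrier and rail above 0.3 N and y of carrier_hook in the frame of mark between -0.01 and 0.01 m and linear speed of carrier below 0.1 m/s and value of joint pawl above 0.45 rad and value of joint drum below 0.1 rad); the robot touches nothing.
It fails at once if the drum runs back fast (over 2.5 rad/s) (velocity of joint drum below -2.5 rad/s).
It fails at once if the carrier is tipped over (angle between carrier's own z axis and vertical above 0.8 rad).
It fails at once if another thing on the bench is pushed more than 40 mm (distance of any of wax, driver, jar, spray, scrub, heelpiece, cup from where it was at the start of the episode above 0.04 m).
It also fails if it takes over 72 s, if anything falls off the work surface, if the arm or the gripper's body presses on something with over 40 N, if the wrist force passes 120 N, or if a joint passes its speed limit or range.

ROBOT

A 6-joint arm with a two-finger parallel gripper is mounted at the origin on the work surface. World frame = base frame: x ahead of the robot, y to its left, z up, the work surface at z = 0. Lengths are in m, angles in rad, forces in N, time in s.
With the tool pointing down it reaches from about 0.425 to 0.95 m from the base axis. Payload 3.5 kg.
Tool frame: the origin (TCP) lies midway between the tips of the shut fingers; the grasp point (between the pads) lies 19 mm behind it; z points along the fingers, y is the line along which they close (so a half turn about z gives the same grasp; the last joint's range is limited). The gripper opens to 85 mm and grips with 20 to 120 N. Pads are 22 mm wide; open, the fingers measure 114 mm over their backs; the gripper's body (76 mm by 85 mm) begins 54 mm behind the grasp point. The pads swing forward as they close: fully open they stand 13 mm farther back than shut.
Start: joints at [1.18, 0.286, 1.577, -0, 1.279, -0.15], TCP at [0.161, 0.656, 0.231] pointing down, gripper open.
Joint ranges: [-2.77, 2.77], [-0.9, 2.22], [0.21, 2.48], [-1.53, 4.67], [0.24, 2.81], [-2.84, 2.84]. Speed limits (rad/s): [2.79, 2.79, 3.14, 3.14, 3.14, 3.14].

INTERFACE

Orientations are given as a unit quaternion [x, y, z, w].
In Python, from plant import ctrl, cams, order gives the robot as it stands.
- The arm moves only by the tool move_arm, never from a script. Its argument "plan" is one flat list of numbers, 7 for each row, row after row: the shift along the world's x, y, z in mm, then the turn, a rotation vector about the world's x, y, z in degrees, then the finger opening in mm, from 0 to 85.4. A call has 1 to 12 rows; each row shifts and turns the commanded pose from where the row before left it; what a row does not reach is not made up. A row lasts 1/10 s, in which the tool goes at most 50 mm and 8.59 degrees, less where a joint would pass 70% of its speed; a pose out of reach is approached as far as the arm can. A call is refused whole if a number of a shift passes 50 or a number of a turn 8.59, either way. A call with a gripper value outside its range is refused whole. The fingers move at their own pace and stop on an object; "newtons" is the grip in N (left out, the last holds). Time passes only in rows, so rows that do not move let the fingers close. It gives the time, the measured TCP pose, the force, the opening and the grip force at its end, in the units of the state.
- ctrl.get_state(): the state, without advancing time (a new reading comes with each control period).
- cams.read_camera(name): name is "side" or "top"; returns a dict with "color" (480x640x3 uint8, red, green, blue), "fov_y" (degrees; the focal length in pixels is half the picture's height over the tangent of half this angle, whatever the lens; pixels are square), "cx", "cy" (the principal point, pixels), "origin" and "orientation" of the camera in the world. Camera axes: x right, y up, looking along -z (the intrinsics and any distortion apply to the point x, -y, -z); pixel columns grow to the right and rows downward; lengths in m; the calibration is good to about 2 mm. A picture is of the moment at which its call begins. There is no depth.
- order.sign_off(): hands the job in; it is judged then, once.
The state is a dict: "time": time; "qpos": joint angles; "dq": joint speeds; "joint_efforts": joint torques, N m; "eef_pos": TCP position; "tcp_rot": TCP orientation; "contact_force": force on the tool from outside, world axes, zero at the start; "wrist_torque": the same for the moment, N m; "opening": opening from 0.0 (shut) to 1.0 (fully open); "finger_force": force on a finger pad.
Only numpy, scipy, OpenCV 4.12 (cv2) and the standard library are available. Lean on these libraries where they do the work, as an engineer would, in place of code of your own. Each camera call takes 0.05 s, during which the arm holds its last target. There are 200 camera calls.

## Working session

There is one attempt and no reset: what is moved stays moved. The work goes in short steps, Python scripts to look and compute and a tool call to move; the robot and the scene stay as the last step left them, time stands still between calls to the robot, and variables do not carry over. Pictures are saved under pics/ and viewed, at most 10 in all, crops included, and the job is handed in when it is done.

Besides the shell and the picture viewer there is one more tool, called as name(argument=value, ...) on one line, values as JSON. move_arm: Moves the arm, as the interface text tells. Its arguments: {"type":"object","properties":{"plan":{"type":"array","items":{"type":"number"}},"newtons":{"type":"number"}},"required":["plan"]}

```bash
mkdir -p pics; ls; cat > h.py <<'E'
import numpy as np, cv2
from scipy.spatial.transform import Rotation as R
from plant import ctrl, cams, order
def cam(n):
    c=cams.read_camera(n); c['f']=240/np.tan(np.radians(c['fov_y'])/2)
    c['R']=R.from_quat(c['orientation']).as_matrix(); c['o']=np.array(c['origin']); return c
def ray(c,u,v):
    d=c['R']@np.array([(u-c['cx'])/c['f'],-(v-c['cy'])/c['f'],-1]); return d/np.linalg.norm(d)
def atz(c,u,v,z):
    d=ray(c,u,v); return c['o']+d*(z-c['o'][2])/d[2]
def proj(c,p):
    q=c['R'].T@(np.array(p)-c['o']); return c['cx']-c['f']*q[0]/q[2], c['cy']+c['f']*q[1]/q[2]
def save(c,name): cv2.imwrite('pics/'+name,c['color'][:,:,::-1])
E
python3 - <<'E'
from h import *
for n in('top','side'):
    c=cam(n); save(c,n+'0.png'); print(n,{k:v for k,v in c.items() if k!='color'})
s=ctrl.get_state();print(s)
E
```

```text
pics
top {'fov_y': 43.391300883549725, 'cx': 324.16481917190976, 'cy': 227.1776433522563, 'origin': array([ 0.42522182, -0.09606145,  1.33296412]), 'orientation': array([-0.03762196,  0.02556282,  0.70950329, -0.70323269]), 'f': np.float64(603.2266612063717), 'R': array([[-0.00809675,  0.99596836, -0.08933903],
       [-0.99981526, -0.00962066, -0.01664017],
       [-0.01743258,  0.08918779,  0.99586226]]), 'o': array([ 0.42522182, -0.09606145,  1.33296412])}
side {'fov_y': 43.1550250465741, 'cx': 326.9658262121036, 'cy': 242.13932555226023, 'origin': array([ 0.25665524, -1.1637783 ,  1.26273824]), 'orientation': array([ 0.371403  , -0.04210482, -0.13092439,  0.91822971]), 'f': np.float64(606.8665831842678), 'R': array([[ 0.96217198,  0.20916161, -0.17457521],
       [-0.27171303,  0.68983723, -0.67104145],
       [-0.01992763,  0.69309164,  0.72057399]]), 'o': array([ 0.25665524, -1.1637783 ,  1.26273824])}
{'time': 0.1, 'qpos': array([ 1.17998830e+00,  2.87107218e-01,  1.57799607e+00,  1.57330389e-05,
        1.27860979e+00, -1.49993135e-01]), 'dq': array([-0.00019092, -0.0005693 , -0.0022783 ,  0.00133619,  0.00245384,
       -0.00056188]), 'joint_efforts': array([ 1.10229143e-03, -4.07291794e+01, -2.93701422e+01, -1.62192077e-04,
        3.37757192e-03, -1.29230105e-05]), 'eef_pos': array([0.160723  , 0.65498856, 0.2300841 ]), 'tcp_rot': array([ 1.20118904e-01,  9.92758946e-01, -1.01967903e-03, -2.90458922e-04]), 'contact_force': array([ 0.54635522,  0.1897319 , -0.04064866]), 'wrist_torque': array([ 0.03546226, -0.02772758, -0.0632351 ]), 'finger_force': 0.0, 'opening': 1.0024480505571856}
```

View pics/top0.png

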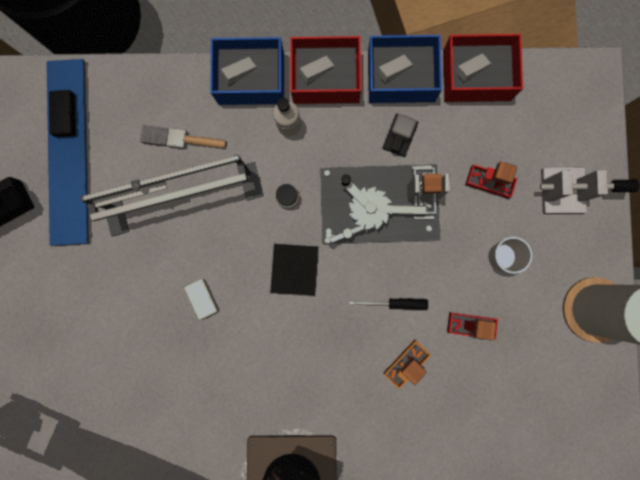

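View pics/side0.png

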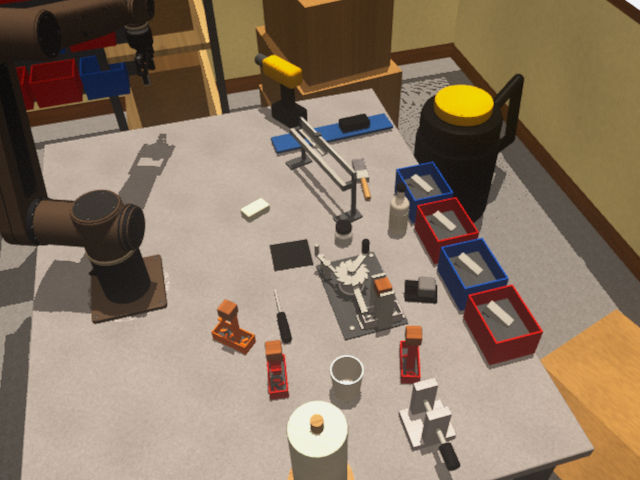

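The top view shows the clamp plate at about (320–440, 165–243), with its carrier at (433,183), pawl pin near (329,238), and knob near (347,181). The rail runs (95,213)–(245,180), with the guard bar behind it at (85,198)–(240,160); the mat is at (295,270). Carrier candidates: (433,183) grey, docked under the clamp arm; (505,173) red; (480,327) red; (413,372) orange. The one in the dock is the one meant, so I'll confirm that in a crop.

```bash
python3 - <<'E'
import cv2,numpy as np
t=cv2.imread('pics/top0.png');s=cv2.imread('pics/side0.png')
a=cv2.resize(t[150:260,310:460],(800,587),interpolation=cv2.INTER_CUBIC)
cv2.imwrite('pics/c1.png',a)
b=cv2.resize(t[145:245,75:265],(800,421),interpolation=cv2.INTER_CUBIC)
cv2.imwrite('pics/c2.png',b)
E
```

```text
(no output)
```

View pics/c1.png

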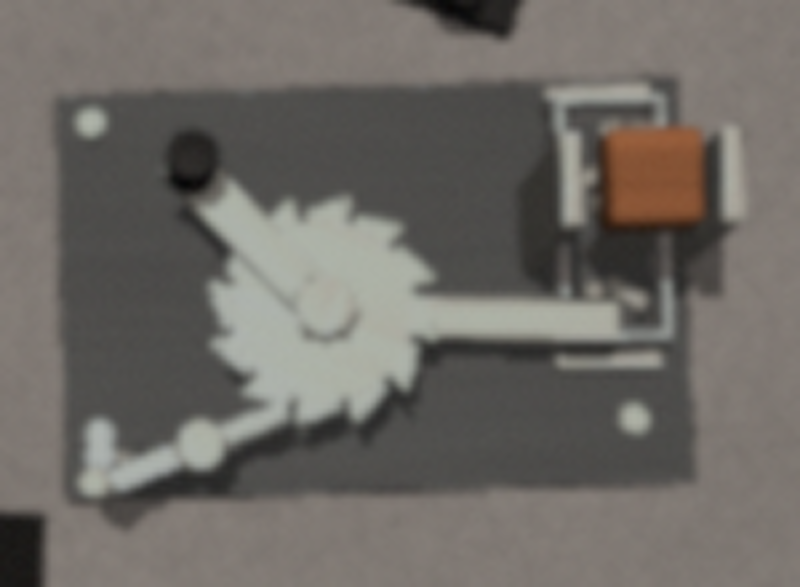

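View pics/c2.png

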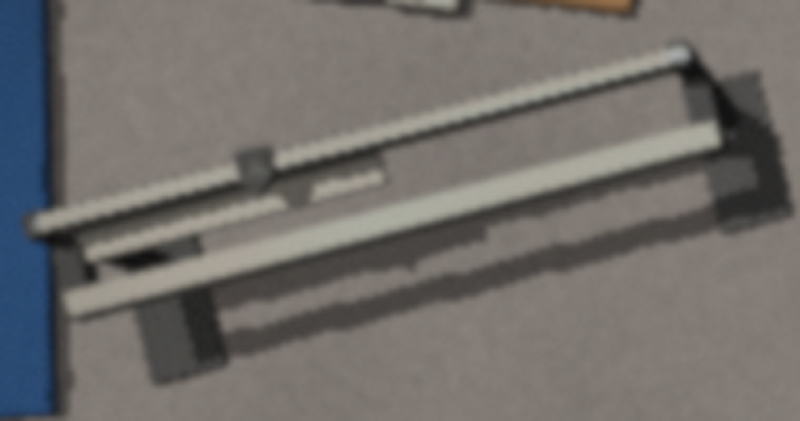

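The crop confirms it: the carrier at (433,183) stands between the cheeks under the clamp arm. The keeper strip is on the left half of the rail and the pointer is near (136,184).

```bash
cat >> h.py <<'E'
def c1(u,v): return 310+(u+.5)/5.3333-.5,150+(v+.5)/5.336-.5
def c2(u,v): return 75+(u+.5)/4.2105-.5,145+(v+.5)/4.21-.5
E
python3 - <<'E'
from h import *
np.set_printoptions(precision=4,suppress=True)
c=cam('top')
# refine plate by mask
cor=[atz(c,*c1(*p),.006) for p in[(57,97),(680,78),(693,482),(70,498)]]  # (+x,+y),(+x,-y),(-x,-y),(-x,+y)
cor=np.array(cor);ctr=cor.mean(0);print(cor,ctr)
ex=(cor[0]+cor[1]-cor[2]-cor[3])[:2];ey=(cor[0]+cor[3]-cor[1]-cor[2])[:2]
print('len',np.linalg.norm(ex)/2,np.linalg.norm(ey)/2,'yaw',np.arctan2(ex[1],ex[0]),np.arctan2(-ey[0],ey[1]))
yaw=np.arctan2(-ey[0],ey[1])
def W(x,y):return ctr[:2]+np.array([[np.cos(yaw),-np.sin(yaw)],[np.sin(yaw),np.cos(yaw)]])@np.array([x,y])/1000
k=atz(c,*c1(193,155),.116)[:2];ax=W(-18,25);d=k-ax
print('axis',ax,'img',atz(c,*c1(325,305),.076),'knob',k,'r',np.linalg.norm(d),'drum',np.arctan2(d[1],d[0])-yaw+.445)
print('pin',atz(c,*c1(97,432),.100),'model',W(-86,117), 'alt',atz(c,*c1(93,483),.066), 'off',W(-59,119))
print('grip',atz(c,*c1(653,168),.144),'model',W(20,-95))
a=atz(c,*c2(70,303),.140);b=atz(c,*c2(715,133),.140)
d=a-b;print('rail',a,b,np.linalg.norm(d),'mid',(a+b)/2,'yaw',np.arctan2(-d[0],d[1]))
g1=atz(c,*c2(35,222),.172);g2=atz(c,*c2(683,54),.172);d=g1-g2;print('guard',g1,g2,np.linalg.norm(d),np.arctan2(-d[0],d[1]))
print('ptr',atz(c,*c2(256,166),.177),atz(c,*c2(258,186),.177))
h=c['color'][240:300,265:325].astype(int).sum(2)<75
v,u=np.nonzero(h);print('mat',atz(c,265+u.mean(),240+v.mean(),.004),len(u))
save_=c['color']; hsv=cv2.cvtColor(save_,cv2.COLOR_RGB2HSV)[160:210,415:460]
m=(hsv[...,1]>120)&(hsv[...,0]<20);v,u=np.nonzero(m);print('grip mask',u.min()+415,u.max()+415,v.min()+160,v.max()+160)
s=cam('side')
for p in[(W(20,-95),.138+.006),(k,.116),(W(-86,117),.1)]: print(proj(s,[*p[0],p[1]]))
E
```

```text
[[ 0.6773 -0.0663  0.006 ]
 [ 0.6823 -0.326   0.006 ]
 [ 0.5137 -0.3272  0.006 ]
 [ 0.5095 -0.0704  0.006 ]] [ 0.5957 -0.1975  0.006 ]
len 0.16824813028216984 0.25829047534974164 yaw 0.015685210743143812 0.017986924914120687
axis [ 0.5772 -0.1728] img [ 0.58   -0.1726  0.076 ] knob [ 0.6333 -0.1206] r 0.07662434207028013 drum 1.1764565727956544
pin [ 0.5288 -0.0828  0.1   ] model [ 0.5076 -0.0821] alt [ 0.5115 -0.0807  0.066 ] off [ 0.5346 -0.0796]
grip [ 0.6218 -0.2912  0.144 ] model [ 0.6174 -0.2921]
rail [0.558  0.3902 0.14  ] [0.6364 0.083  0.14  ] 0.31704914923093686 mid [0.5972 0.2366 0.14  ] yaw 0.24981640024285745
guard [0.5925 0.3945 0.172 ] [0.6681 0.0932 0.172 ] 0.3106261051703736 0.2459121819194124
ptr [0.6168 0.2902 0.177 ] [0.6074 0.2891 0.177 ]
mat [ 0.4507 -0.0073  0.004 ] 1266
grip mask 423 441 174 192
(np.float64(382.28633982933684), np.float64(283.3034724484371))
(np.float64(365.7872948004406), np.float64(240.7654612855687))
(np.float64(315.9064113569548), np.float64(244.85081733410132))
```

move_arm(plan=[22,-34,0,0,0,-6.3,0,22,-34,0,0,0,-6.3,0,22,-34,0,0,0,-6.3,0,22,-34,0,0,0,-6.3,0,22,-34,0,0,0,-6.3,0,22,-34,0,0,0,-6.3,0,22,-34,0,0,0,-6.3,0,22,-34,0,0,0,-6.3,0,22,-34,0,0,0,-6.3,0,22,-34,0,0,0,-6.3,0,22,-34,0,0,0,-6.3,0,22,-34,0,0,0,-6.3,0], newtons=30)

```text
time: 1.4
eef_pos: [0.4254, 0.246, 0.2314]
tcp_rot: [0.705, 0.709, 0.0, 0.0]
contact_force: [0.5, -0.2, 0.8]
opening: -0.002
finger_force: 0.0
```

move_arm(plan=[4,-36,0,0,0,0.1,0,4,-36,0,0,0,0.1,0,4,-36,0,0,0,0.1,0,4,-36,0,0,0,0.1,0,4,-36,0,0,0,0.1,0,4,-36,0,0,0,0.1,0,4,-36,-5,0,0,0,0,4,-36,-15,0,0,0,0,6,-38,-40,0,0,0,0,0,0,-40,0,0,0,0,0,0,-40,0,0,0,0,0,0,-12,0,0,0,0])

```text
time: 2.6
eef_pos: [0.4589, -0.0738, 0.0789]
tcp_rot: [0.7, 0.714, -0.002, -0.004]
contact_force: [0.1, 0.8, -0.6]
opening: -0.002
finger_force: 0.0
```

move_arm(plan=[8,-4,0,0,0,0,0,8,0,0,0,0,0,0,8,0,0,0,0,0,0,6,0,0,0,0,0,0,6,0,0,0,0,0,0,6,0,0,0,0,0,0,4,0,0,0,0,0,0,0,0,0,0,0,0,0])

```text
time: 3.4
eef_pos: [0.5091, -0.0788, 0.0835]
tcp_rot: [0.7, 0.715, 0.0, 0.0]
contact_force: [-0.4, 0.0, -0.7]
opening: 0.001
finger_force: 0.0
```

```bash
python3 - <<'E'
from h import *
a=cam('top');b=cam('side');
x=cv2.resize(a['color'][190:260,310:400],(540,420),interpolation=cv2.INTER_CUBIC);y=cv2.resize(b['color'][225:295,290:350],(258,300),interpolation=cv2.INTER_CUBIC)
y=cv2.copyMakeBorder(y,0,120,0,2,0);cv2.imwrite('pics/p1.png',np.hstack([x,y])[:,:,::-1])
s=ctrl.get_state();print(s['eef_pos'],s['contact_force'])
E
```

```text
[ 0.50834581 -0.0787249   0.08322311] [-0.03624321  0.24320853 -0.15131876]
```

View pics/p1.png

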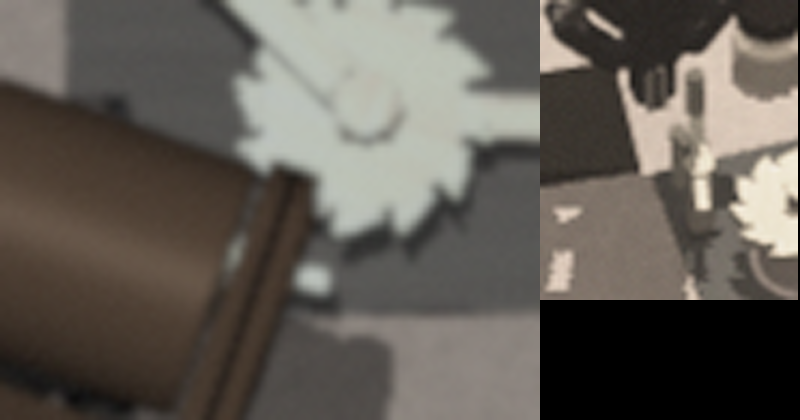

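move_arm(plan=[-6,0,0,0,0,0,0,0,0,40,0,0,0,0,0,0,40,0,0,0,0,0,0,40,0,0,0,0,33,-11,0,0,0,0,85,33,-10,0,0,0,0,85,33,-11,0,0,0,0,85,32,-10,0,0,0,0,85,0,0,0,0,0,0,85])

```text
time: 4.4
eef_pos: [0.6351, -0.122, 0.2023]
tcp_rot: [0.7, 0.714, -0.0, 0.0]
contact_force: [-0.5, -0.3, -0.7]
opening: 0.85
finger_force: 0.0
```

```bash
python3 - <<'E'
from h import *
a=cam('top');b=cam('side');
x=cv2.resize(a['color'][140:260,300:440],(490,420),interpolation=cv2.INTER_CUBIC);y=cv2.resize(b['color'][220:300,290:350],(310,420),interpolation=cv2.INTER_CUBIC)
cv2.imwrite('pics/p2.png',np.hstack([x,y])[:,:,::-1])
s=ctrl.get_state();print(s['eef_pos'],s['contact_force'],s['tcp_rot'])
for p in[(.5076,-.0821,.1),(.5346,-.0796,.1),(.6333,-.1206,.116),s['eef_pos']]:u,v=proj(b,p);print((u-290)*310/60+490,(v-220)*5.25)
E
```

```text
[ 0.632664   -0.12076097  0.20235476] [-0.37879125 -0.26939055  0.11599473] [ 6.99729354e-01  7.14407171e-01 -4.77700878e-04 -9.98107194e-04]
623.8717815916831 130.52990797362384
673.2497658500458 115.91998687836652
881.4846783563737 109.01083685916878
884.9773033319818 -15.439786422668014
```

View pics/p2.png

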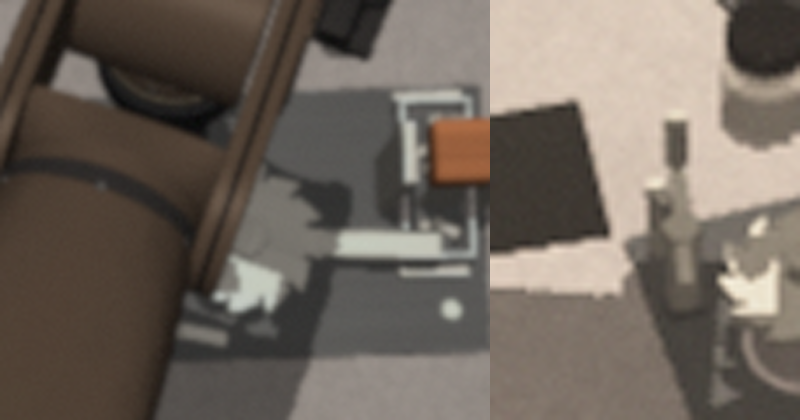

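The pin's top is at crop (676,115), which matches the predicted "off" position. Next is the knob.

move_arm(plan=[0,0,-35,0,0,0,85,0,0,-35,0,0,0,85,0,0,-30,0,0,0,85,0,0,-16,0,0,0,85,0,0,0,0,0,0,85,0,0,0,0,0,0,0,0,0,0,0,0,0,0,0,0,0,0,0,0,0,0,0,0,0,0,0,0,0,0,0,0,0,0,0], newtons=25)

```text
time: 5.5
eef_pos: [0.6336, -0.1211, 0.0886]
tcp_rot: [0.7, 0.715, -0.0, 0.001]
contact_force: [-2.1, -0.3, 3.5]
opening: 0.228
finger_force: 24.6
```

move_arm(plan=[3.7,-4.3,0,0,0,0,0,3.3,-4.5,0,0,0,0,0,3,-4.8,0,0,0,0,0,2.6,-5,0,0,0,0,0,2.3,-5.2,0,0,0,0,0,1.8,-5.3,0,0,0,0,0,1.5,-5.4,0,0,0,0,0,1,-5.5,0,0,0,0,0,0.6,-5.6,0,0,0,0,0,0.2,-5.6,0,0,0,0,0,-0.2,-5.6,0,0,0,0,0,-0.6,-5.6,0,0,0,0,0])

```text
time: 6.7
eef_pos: [0.6541, -0.1813, 0.0883]
tcp_rot: [0.7, 0.714, 0.003, 0.0]
contact_force: [2.6, 6.0, 1.6]
opening: 0.227
finger_force: 25.0
```

move_arm(plan=[-1.1,-5.5,0,0,0,0,0,-1.5,-5.4,0,0,0,0,0,-1.9,-5.3,0,0,0,0,0,-1.5,-3.5,0,0,0,0,0,-0.8,-1.8,0,0,0,0,0,0,0,0,0,0,0,0,0,0,0,0,0,0,0])

```text
time: 7.4
eef_pos: [0.6503, -0.2049, 0.0884]
tcp_rot: [0.701, 0.714, 0.004, 0.005]
contact_force: [12.4, -0.2, -3.9]
opening: 0.223
finger_force: 24.8
```

move_arm(plan=[1.5,-2,0,0,0,0,0,0,-2,0,0,0,0,0,0,-1,0,0,0,0,0,0,0,0,0,0,0,0])

```text
time: 7.8
eef_pos: [0.6493, -0.2082, 0.0883]
tcp_rot: [0.7, 0.714, 0.003, 0.001]
contact_force: [3.6, 3.8, 1.9]
opening: 0.222
finger_force: 24.6
```

move_arm(plan=[-0.8,-2,0,0,0,0,0,-0.8,-2,0,0,0,0,0,-0.5,-1,0,0,0,0,0,0,0,0,0,0,0,0])

```text
time: 8.2
eef_pos: [0.6475, -0.2131, 0.0883]
tcp_rot: [0.7, 0.714, 0.003, 0.001]
contact_force: [4.2, 4.3, 1.3]
opening: 0.222
finger_force: 24.5
```

move_arm(plan=[-0.9,-2,0,0,0,0,0,-0.9,-2,0,0,0,0,0,0,0,0,0,0,0,0,0,0,0,0,0,0,0])

```text
time: 8.6
eef_pos: [0.6475, -0.2133, 0.0882]
tcp_rot: [0.7, 0.714, 0.006, 0.001]
contact_force: [10.0, 13.9, -0.3]
opening: 0.225
finger_force: 24.5
```

```bash
python3 - <<'E'
from h import *
a=cam('top');b=cam('side');
x=cv2.resize(a['color'][140:250,310:450],(490,385),interpolation=cv2.INTER_CUBIC);y=cv2.resize(b['color'][220:330,310:410],(310,385),interpolation=cv2.INTER_AREA)
cv2.imwrite('pics/p3.png',np.hstack([x,y])[:,:,::-1])
s=ctrl.get_state();print(s['eef_pos'],s['contact_force'])
# arm tip predicted when drum=0: clamp dir -y rotated by -1.23
for th in (0,.1,.2):
    an=.018-np.pi/2+th-1.23; p=[.579+.12*np.cos(an),-.1725+.12*np.sin(an),.049]
    u,v=proj(a,p);print('top',(u-310)*3.5,(v-140)*3.5,end=' ');u,v=proj(b,p);print('side',(u-310)*3.1+490,(v-220)*3.5)
E
```

```text
[ 0.64746351 -0.21328943  0.08822625] [10.15803955 13.15313149  0.51166615]
top 281.42359778779553 424.0453705375487 side 504.11675113537854 273.0736947191625
top 299.458658880117 416.0190633772511 side 513.201356742284 282.99242764970865
top 316.575568365687 406.23111348584195 side 523.4611287412845 292.1018237383269
```

View pics/p3.png

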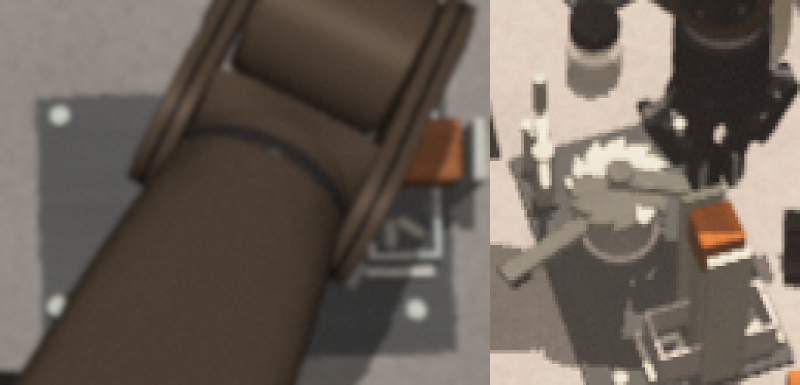

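Pushing further raised the force to 14 N with no motion, and the clamp arm sits at side crop (505,275). That matches the prediction for drum = 0, so the drum is home. Releasing it now.

move_arm(plan=[1,3,0,0,0,0,0,0,0,0,0,0,0,85,0,0,0,0,0,0,85,0,0,0,0,0,0,85,0,0,0,0,0,0,85,0,0,35,0,0,0,85,0,0,45,0,0,0,85,0,0,45,0,0,0,85,0,0,30,0,0,0,85,0,0,0,0,0,0,85])

```text
time: 9.7
eef_pos: [0.6468, -0.2174, 0.25]
tcp_rot: [0.7, 0.714, 0.002, 0.006]
contact_force: [-0.3, 0.3, 0.8]
opening: 0.994
finger_force: 0.0
```

```bash
python3 - <<'E'
from h import *
import itertools
from scipy.optimize import least_squares
c=cam('top');t=cv2.imread('pics/top0.png')[:,:,::-1]
s=cam('side')
def bb(im,r0,r1,c0,c1):
    h=cv2.cvtColor(np.ascontiguousarray(im),cv2.COLOR_RGB2HSV)[r0:r1,c0:c1]
    m=((h[...,1]>110)&(h[...,0]<20)&(h[...,2]>60)).astype(np.uint8)
    n,l,st,_=cv2.connectedComponentsWithStats(m);i=1+st[1:,4].argmax();x,y,w,hh,A=st[i]
    return np.array([x+c0-.5,x+c0+w-.5,y+r0-.5,y+r0+hh-.5])
B={'t':bb(t,160,210,415,460),'s':bb(s['color'],265,310,365,400)};print(B)
def pb(cm,x,y,z0=.114):
    yaw=.018;P=[]
    for a,b,z in itertools.product((-.018,.018),(-.018,.018),(z0,z0+.03)):
        P.append(proj(cm,[x+a*np.cos(yaw)-b*np.sin(yaw),y+a*np.sin(yaw)+b*np.cos(yaw),z]))
    P=np.array(P);return np.array([P[:,0].min(),P[:,0].max(),P[:,1].min(),P[:,1].max()])
for n,cm in(('t',c),('s',s)):
    r=least_squares(lambda q:pb(cm,*q)-B[n],[.618,-.292]);print(n,r.x,r.fun)
r=least_squares(lambda q:np.r_[pb(c,*q)-B['t'],pb(s,*q)-B['s']],[.618,-.292]);print(r.x)
print(ctrl.get_state()['eef_pos'])
E
```

```text
{'t': array([422.5, 441.5, 173.5, 191.5]), 's': array([373.5, 391.5, 277.5, 296.5])}
t [ 0.62109325 -0.29324746] [-1.05921728  1.02882897 -1.3119765   1.33428138]
s [ 0.61861537 -0.29121099] [-0.91423013  0.88790867 -1.75486128  1.66134135]
[ 0.62001102 -0.29250072]
[ 0.64433269 -0.21607442  0.24298333]
```

move_arm(plan=[-12,-38,0,0,0,0.7,85,-12,-38,0,0,0,0,85,0,0,-35,0,0,0,85,0,0,-35,0,0,0,85,0,0,-35,0,0,0,85,0,0,-26,0,0,0,85,0,0,0,0,0,0,85,0,0,0,0,0,0,85])

```text
time: 10.6
eef_pos: [0.6192, -0.291, 0.1091]
tcp_rot: [0.695, 0.719, -0.0, -0.002]
contact_force: [0.5, -0.7, 0.4]
opening: 0.991
finger_force: 0.0
```

move_arm(plan=[0.5,-1,2,0,0,-0.9,85,0,0,0,0,0,0,30,0,0,0,0,0,0,30,0,0,0,0,0,0,30,0,0,0,0,0,0,30,0,0,0,0,0,0,30,0,0,0,0,0,0,30], newtons=45)

```text
time: 11.3
eef_pos: [0.6208, -0.2929, 0.1143]
tcp_rot: [0.701, 0.713, -0.0, 0.0]
contact_force: [-3.4, 0.2, 5.3]
opening: 0.412
finger_force: 46.7
```

move_arm(plan=[0,0,10,0,0,0,30,0,0,20,0,0,0,30,0,0,25,0,0,0,30,0,0,25,0,0,0,30,0,0,25,0,0,0,30,0,0,25,0,0,0,30,0,0,20,0,0,0,30,0,0,5,0,0,0,30,0,0,0,0,0,0,30])

```text
time: 12.2
eef_pos: [0.621, -0.2925, 0.2682]
tcp_rot: [0.701, 0.713, 0.0, 0.0]
contact_force: [-0.6, 0.3, -2.7]
opening: 0.413
finger_force: 46.0
```

move_arm(plan=[-8,14,0,0,0,1,30,-18,31,0,0,0,1.4,30,-18,31,0,0,0,1.4,30,-18,31,0,0,0,1.4,30,-18,31,0,0,0,1.4,30,-18,31,0,0,0,1.4,30,-18,31,0,0,0,1.4,30,-18,31,0,0,0,1.4,30,-18,31,0,0,0,1.4,30,-14,24,0,0,0,1,30,0,0,0,0,0,0,30,0,0,0,0,0,0,30])

```text
time: 13.4
eef_pos: [0.4541, -0.0062, 0.2667]
tcp_rot: [0.614, 0.789, -0.001, -0.001]
contact_force: [0.9, -0.7, -3.2]
opening: 0.417
finger_force: 46.2
```

```bash
python3 - <<'E'
from h import *
s=ctrl.get_state();print(s['eef_pos'],s['qpos'],s['tcp_rot'],s['opening'],s['contact_force']); y=R.from_quat(s['tcp_rot']).as_matrix()[:,1];print(np.degrees(np.arctan2(y[1],y[0])))
b=cam('side');save(b,'p4.png');cv2.imwrite('pics/p4c.png',cv2.resize(b['color'][150:300,200:400],(800,600))[:,:,::-1])
E
```

```text
[ 0.45411243 -0.00621302  0.26665259] [-2.37460225e-01 -2.47500824e-01  2.05422529e+00 -4.76668561e-04
  1.33674366e+00 -4.86337350e-01] [ 6.13830554e-01  7.89437216e-01 -5.96674366e-04 -7.59643680e-04] 0.4174227259346102 [ 0.90901959 -0.72932693 -3.22377188]
14.265992862479314
```

move_arm(plan=[0,0,-20,0,0,0,30,0,0,-35,0,0,0,30,0,0,-35,0,0,0,30,0,0,-35,0,0,0,30,0,0,-18,0,0,0,30,0,0,-6,0,0,0,30,0,0,-4,0,0,0,30,0,0,-2,0,0,0,30,0,0,0,0,0,0,30])

```text
time: 14.35
eef_pos: [0.4558, -0.007, 0.1143]
tcp_rot: [0.614, 0.789, 0.0, 0.001]
contact_force: [0.1, 0.0, -3.4]
opening: 0.417
finger_force: 46.3
```

move_arm(plan=[0,0,-1.5,0,0,0,30,0,0,-1,0,0,0,30,0,0,0,0,0,0,30])

```text
time: 14.65
eef_pos: [0.4557, -0.0068, 0.1122]
tcp_rot: [0.614, 0.789, 0.0, 0.001]
contact_force: [-2.1, -0.5, 3.1]
opening: 0.416
finger_force: 47.0
```

move_arm(plan=[0,0,0,0,0,0,85,0,0,0,0,0,0,85,0,0,0,0,0,0,85,0,0,0,0,0,0,85,0,0,25,0,0,0,85,0,0,30,0,0,0,85,0,0,15,0,0,-8,85,0,0,0,0,0,-8,85,0,0,0,0,0,-8,85,0,0,0,0,0,-8,85,0,0,0,0,0,-8,85,0,0,0,0,0,-8,85])

```text
time: 15.85
eef_pos: [0.4548, -0.0066, 0.1807]
tcp_rot: [0.883, 0.469, -0.0, -0.0]
contact_force: [0.1, -0.6, -0.8]
opening: 0.994
finger_force: 0.0
```

move_arm(plan=[0,0,0,0,0,-8,85,0,0,0,0,0,-8,85,0,0,0,0,0,-8,85,0,0,0,0,0,-8,85,0,0,0,0,0,-8,85,0,0,0,0,0,-2,85,0,0,0,0,0,0,85,0,0,0,0,0,0,85])

```text
time: 16.65
eef_pos: [0.4548, -0.0066, 0.1807]
tcp_rot: [0.992, 0.124, -0.0, -0.0]
contact_force: [-0.1, 0.4, -0.1]
opening: 0.995
finger_force: 0.0
```

```bash
python3 - <<'E'
from h import *
s=ctrl.get_state();print(s['eef_pos'],s['qpos'],s['opening']); y=R.from_quat(s['tcp_rot']).as_matrix()[:,1];print(np.degrees(np.arctan2(y[1],y[0])))
b=cam('side');cv2.imwrite('pics/p5.png',cv2.resize(b['color'][170:320,200:400],(800,600))[:,:,::-1])
E
```

```text
[ 0.45481728 -0.00659975  0.18073297] [-2.38195474e-01 -1.66123346e-01  2.14705863e+00  2.05467838e-06
  1.16073152e+00  1.08377105e+00] 0.9952921058222646
-75.74314941159781
```

View pics/p5.png

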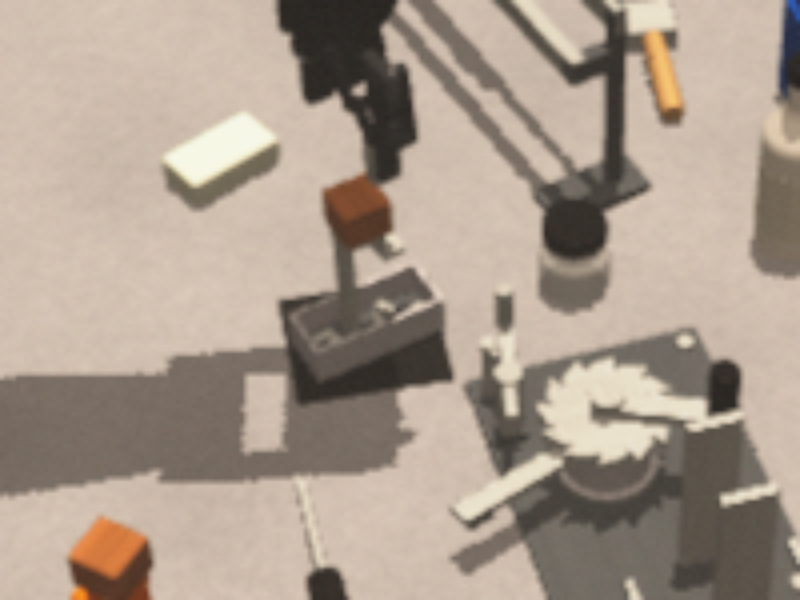

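The carrier stands upright on the mat, with its hook on the rail side. Gripping it crosswise.

move_arm(plan=[0,0,-25,0,0,0,85,0,0,-25,0,0,0,85,0,0,-16,0,0,0,85,0,0,0,0,0,0,85,0,0,0,0,0,0,30,0,0,0,0,0,0,30,0,0,0,0,0,0,30,0,0,0,0,0,0,30,0,0,0,0,0,0,30,0,0,0,0,0,0,30], newtons=45)

```text
time: 17.7
eef_pos: [0.4559, -0.0066, 0.1161]
tcp_rot: [0.992, 0.124, 0.001, 0.0]
contact_force: [0.3, 1.7, 5.9]
opening: 0.411
finger_force: 46.3
```

move_arm(plan=[0,0,10,0,0,0,30,0,0,25,0,0,0,30,0,0,25,0,0,0,30,5,14,0,0,0,0,30,10,28,0,0,0,0,30,10,28,0,0,0,0,30,10,28,0,0,0,0,30,10,28,0,0,0,0,30,9,24,0,0,0,0,30,4,11,0,0,0,0,30,0,0,0,0,0,0,30,0,0,0,0,0,0,30])

```text
time: 18.9
eef_pos: [0.5121, 0.1536, 0.1741]
tcp_rot: [0.992, 0.124, -0.001, 0.0]
contact_force: [-0.6, 0.3, -3.2]
opening: 0.416
finger_force: 46.1
```

```bash
python3 - <<'E'
from h import *
s=ctrl.get_state();print(s['eef_pos'],s['opening'],s['contact_force']); y=R.from_quat(s['tcp_rot']).as_matrix()[:,1];print(np.degrees(np.arctan2(y[1],y[0])))
e=s['eef_pos'];O=np.array([.5972,.2366]);yw=.248;M=np.array([[np.cos(yw),np.sin(yw)],[-np.sin(yw),np.cos(yw)]])
print('railframe',M@(e[:2]-O))
b=cam('side')
z=cv2.resize(b['color'][90:240,260:380],(640,800//1))[:600] if 0 else cv2.resize(b['color'][95:235,270:420],(640,597),interpolation=cv2.INTER_CUBIC)
for p in [(0,0,.14),(0,-.16,.14),(0,.16,.14),(.034,.048,.177),(.02,.048,.177)]:
    w=O+M.T@np.array(p[:2]);u,v=proj(b,[*w,p[2]]);print(p,(u-270)*4.267,(v-95)*4.267)
cv2.imwrite('pics/p6.png',z[:,:,::-1])
E
```

```text
[0.51206705 0.15364197 0.17409855] 0.4160211745196534 [-0.5903482   0.32314875 -3.20745271]
-75.7789894267492
railframe [-0.10289168 -0.05952274]
(0, 0, 0.14) 199.4442770424789 256.7832190307946
(0, -0.16, 0.14) 317.94209711075155 385.2031330858639
(0, 0.16, 0.14) 93.03943183399979 141.46885232900206
(0.034, 0.048, 0.177) 206.4958418055929 163.06279460799055
(0.02, 0.048, 0.177) 189.1259048039037 169.2896767357922
```

View pics/p6.png

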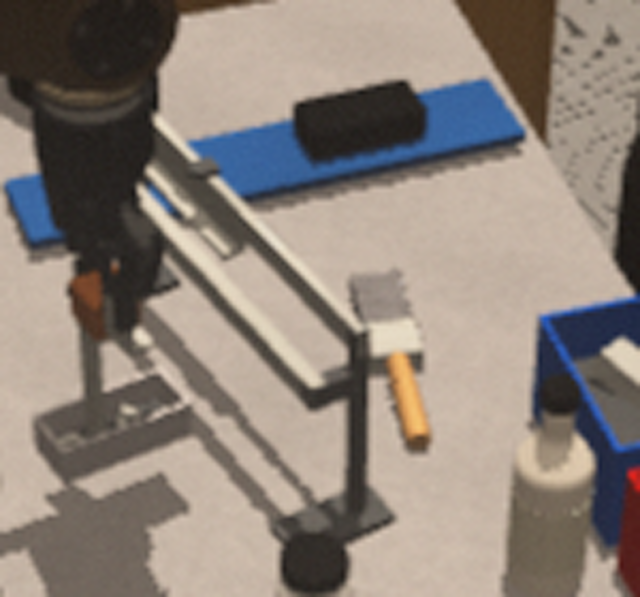

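move_arm(plan=[10,2.5,1.5,0,0,0,30,18,4.5,0,0,0,0,30,18,4.5,0,0,0,0,30,14,3.6,0,0,0,0,30,4,1,0,0,0,0,30,0,0,0,0,0,0,30,0,0,0,0,0,0,30])

```text
time: 19.65
eef_pos: [0.5764, 0.17, 0.176]
tcp_rot: [0.992, 0.123, -0.001, 0.0]
contact_force: [0.2, 0.2, -3.1]
opening: 0.412
finger_force: 46.0
```

```bash
cat > rf.py <<'E'
from h import *
s=ctrl.get_state();e=s['eef_pos'];y=R.from_quat(s['tcp_rot']).as_matrix()[:,1]
O=np.array([.5972,.2366]);yw=.248;M=np.array([[np.cos(yw),np.sin(yw)],[-np.sin(yw),np.cos(yw)]])
print('rf mm',(M@(e[:2]-O)*1000).round(2),'z',e[2].round(4),'yaw',np.degrees(np.arctan2(y[1],y[0])).round(2),'F',(M@s['contact_force'][:2]).round(1),s['contact_force'][2].round(1),s['opening'])
E
python3 rf.py
```

```text
rf mm [-36.53 -59.41] z 0.176 yaw -75.82 F [0.3 0.2] -3.1 0.4121181486406937
```

move_arm(plan=[5,1.3,0,0,0,0,30,6,1.5,0,0,0,0,30,6,1.5,0,0,0,0,30,6,1.5,0,0,0,0,30,6,1.5,0,0,0,0,30,5,1.3,0,0,0,0,30,0,0,0,0,0,0,30,0,0,0,0,0,0,30])

```text
time: 20.45
eef_pos: [0.6108, 0.1791, 0.1761]
tcp_rot: [0.992, 0.124, -0.0, 0.0]
contact_force: [-1.4, -0.3, -3.0]
opening: 0.411
finger_force: 46.1
```

```bash
python3 rf.py; python3 - <<'E'
from h import *
b=cam('side');a=cam('top')
x=cv2.resize(b['color'][130:220,290:370],(420,472),interpolation=cv2.INTER_CUBIC);y=cv2.resize(a['color'][140:240,160:240],(378,472),interpolation=cv2.INTER_CUBIC)
cv2.imwrite('pics/p7.png',np.hstack([x,y])[:,:,::-1])
E
```

```text
rf mm [ -0.91 -59.09] z 0.1761 yaw -75.79 F [-1.5  0. ] -3.0 0.4110729367984635
```

move_arm(plan=[0,0,-4,0,0,0,30,0,0,-4,0,0,0,30,0,0,-4,0,0,0,30,0,0,-4,0,0,0,30,0,0,-4,0,0,0,30,0,0,-2,0,0,0,30,0,0,-1,0,0,0,30,0,0,0,0,0,0,30])

```text
time: 21.35
eef_pos: [0.6108, 0.1791, 0.1532]
tcp_rot: [0.992, 0.124, -0.0, -0.0]
contact_force: [-0.4, -0.3, -3.4]
opening: 0.417
finger_force: 46.1
```

```bash
python3 rf.py
```

```text
rf mm [ -0.91 -59.11] z 0.1532 yaw -75.8 F [-0.5 -0.2] -3.4 0.4173437748640899
```

move_arm(plan=[0,0,-1,0,0,0,30,0,0,-1,0,0,0,30,0,0,-0.5,0,0,0,30,0,0,0,0,0,0,30])

```text
time: 21.75
eef_pos: [0.6112, 0.1791, 0.1521]
tcp_rot: [0.992, 0.124, 0.0, 0.0]
contact_force: [-2.7, -0.5, 3.4]
opening: 0.414
finger_force: 46.8
```

```bash
python3 rf.py
```

```text
rf mm [ -0.57 -59.14] z 0.1521 yaw -75.79 F [-2.7  0.2] 3.4 0.41403482486128645
```

It has seated: upward force, at exactly the predicted height. Now sliding it.

move_arm(plan=[-1.2,4.8,0.4,0,0,0,30,-2.5,9.7,0,0,0,0,30,-2.5,9.7,0,0,0,0,30,-2.5,9.7,0,0,0,0,30,-2.5,9.7,0,0,0,0,30,-2.5,9.7,0,0,0,0,30,-2.5,9.7,0,0,0,0,30,-2.5,9.7,0,0,0,0,30,-2.5,9.7,0,0,0,0,30,-1.2,4.8,0,0,0,0,30,0,0,0,0,0,0,30])

```text
time: 22.85
eef_pos: [0.5884, 0.2679, 0.1521]
tcp_rot: [0.992, 0.124, 0.001, -0.0]
contact_force: [0.2, -1.9, 5.0]
opening: 0.411
finger_force: 47.2
```

```bash
python3 rf.py
```

```text
rf mm [-0.81 32.47] z 0.1521 yaw -75.74 F [-0.3 -1.9] 5.0 0.4110560989609508
```

move_arm(plan=[-1.8,7.2,0,0,0,0,30,-1.8,7,0,0,0,0,30,0,0,0,0,0,0,30,0,0,0,0,0,0,85,0,0,0,0,0,0,85,0,0,0,0,0,0,85,0,0,0,0,0,0,85,0,0,20,0,0,0,85,0,0,35,0,0,0,85,0,0,40,0,0,0,85])

```text
time: 23.85
eef_pos: [0.5836, 0.2803, 0.2449]
tcp_rot: [0.992, 0.124, -0.002, 0.0]
contact_force: [-0.2, -0.4, 0.5]
opening: 0.998
finger_force: 0.0
```

move_arm(plan=[0,0,20,0,0,0,85,-30,-30,0,0,0,0,85,-30,-30,0,0,0,0,85,-30,-30,0,0,0,0,85,-20,-30,0,0,0,0,85,0,-35,0,0,0,0,85,0,-35,0,0,0,0,85,0,-35,0,0,0,0,85,0,0,0,0,0,0,85,0,0,0,0,0,0,85])

```text
time: 24.85
eef_pos: [0.4748, 0.0552, 0.2661]
tcp_rot: [0.992, 0.123, 0.0, -0.0]
contact_force: [0.0, -0.3, -0.7]
opening: 0.993
finger_force: 0.0
```

```bash
python3 rf.py; python3 - <<'E'
from h import *
b=cam('side');a=cam('top')
x=cv2.resize(b['color'][110:240,270:370],(360,468),interpolation=cv2.INTER_CUBIC);y=cv2.resize(a['color'][140:240,80:180],(440,440),interpolation=cv2.INTER_CUBIC)
y=cv2.copyMakeBorder(y,0,28,0,0,0)
cv2.imwrite('pics/p8.png',np.hstack([x,y])[:,:,::-1])
h=cv2.cvtColor(a['color'],cv2.COLOR_RGB2HSV)[140:240,80:200];m=((h[...,1]>110)&(h[...,0]<20)&(h[...,2]>60)).astype(np.uint8)
n,l,st,ce=cv2.connectedComponentsWithStats(m);i=1+st[1:,4].argmax();print(st[i],ce[i]+[80,140])
u,v=ce[i]+[80,140];p=atz(a,u,v,.176)
O=np.array([.5972,.2366]);yw=.248;M=np.array([[np.cos(yw),np.sin(yw)],[-np.sin(yw),np.cos(yw)]]);print('grip rf',M@(p[:2]-O))
E
```

```text
rf mm [-163.22 -145.78] z 0.2661 yaw -75.92 F [-0.1 -0.3] -0.7 0.992842997490269
[ 50  51  21  21 338] [140.14792899 200.9408284 ]
grip rf [-0.00231274  0.04597519]
```

View pics/p8.png

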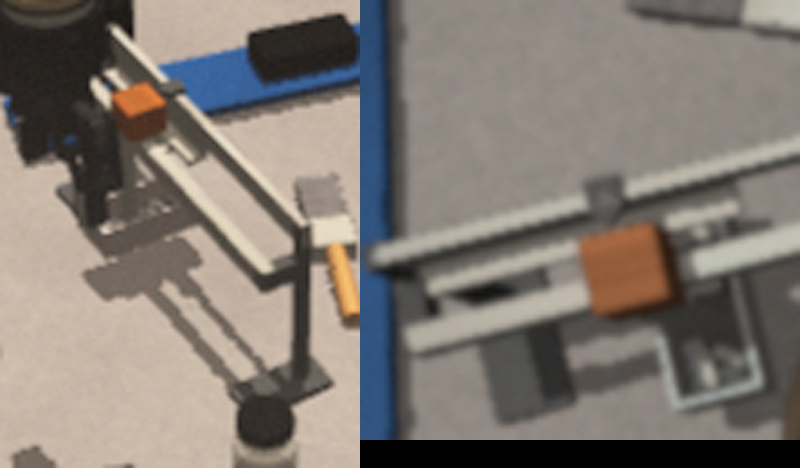

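The carrier hangs upright at the pointer. The grip block at crop (627,270) lines up with the arrow at (605,200) to within about 2 mm, and the arm is clear.

```bash
python3 -c "
from plant import order
print(order.sign_off())"
```

```text
the job is handed in; nothing more can be done
None
```

I handed the job in with the pawl off, the drum eased home, and the carrier hanging on the rail within about 2 mm of the pointer by the camera check; the sign-off returned no verdict.

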